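# Transfer washed valve tappets to the engine tray in cylinder order

### The job

Move the four washed tappets from the grey wash tray to the black engine tray, keeping their order: counted from the white block at the end of each tray, the first tappet of the grey row goes into the first black pocket, the second into the second, and so on. Set each down gently, without dropping it or knocking any over, so that all four end standing upright on the floors of their pockets, released.

Things in the scene. Friction and masses are not known exactly. Their poses are not given: they have to be found in the camera images.
- tappet_red_mid (a point): centre, half-way up, of the loose steel valve tappet with the red painted top: an upright round stem 26 mm in diameter on a flat round foot 36 mm in diameter and 8 mm high (tapering to the stem by 10 mm), 84 mm tall in all, about 0.2 kg (0.14 to 0.28), its top 20 mm painted red. This point lies 42 mm above its underside; z points up when it stands.
- tappet_yellow_mid (a point): centre, half-way up, of the loose steel valve tappet with the yellow painted top: an upright round stem 26 mm in diameter on a flat round foot 36 mm in diameter and 8 mm high (tapering to the stem by 10 mm), 84 mm tall in all, about 0.2 kg (0.14 to 0.28), its top 20 mm painted yellow. This point lies 42 mm above its underside; z points up when it stands.
- tappet_blue_mid (a point): centre, half-way up, of the loose steel valve tappet with the blue painted top: an upright round stem 26 mm in diameter on a flat round foot 36 mm in diameter and 8 mm high (tapering to the stem by 10 mm), 84 mm tall in all, about 0.2 kg (0.14 to 0.28), its top 20 mm painted blue. This point lies 42 mm above its underside; z points up when it stands.
- tappet_green_mid (a point): centre, half-way up, of the loose steel valve tappet with the green painted top: an upright round stem 26 mm in diameter on a flat round foot 36 mm in diameter and 8 mm high (tapering to the stem by 10 mm), 84 mm tall in all, about 0.2 kg (0.14 to 0.28), its top 20 mm painted green. This point lies 42 mm above its underside; z points up when it stands.
- wash_tray: grey wash tray, full at the start: fixed, 64 mm wide (its x), 258 mm long (its y); four pockets in a row, centred at y = -90, -30, 30, 90 mm, x = 0, 56 mm square inside; floor 4 mm thick, walls 4 mm thick, 18 mm high over all. White block (14 mm thick, 26 mm high) on the +y end: front of the engine. Origin on the underside below the row's middle. Turned to any angle, left or right.
- engine_tray: black engine tray, empty at the start: fixed, 64 mm wide (its x), 258 mm long (its y); four pockets in a row, centred at y = -90, -30, 30, 90 mm, x = 0, 56 mm square inside; floor 4 mm thick, walls 4 mm thick, 18 mm high over all. White block (14 mm thick, 26 mm high) on the +y end: front of the engine. Origin on the underside below the row's middle. Turned to any angle, left or right.
- liner_red: the red plastic liner, fixed in one pocket of the grey tray, 55 by 55 by 3 mm, with a small tab on the tray's wall: the red tappet stands on it at the start. Origin at the centre of its underside, on the tray's floor (4 mm above the table); axes parallel to the grey tray's.
- liner_yellow: the yellow plastic liner, fixed in one pocket of the grey tray, 55 by 55 by 3 mm, with a small tab on the tray's wall: the yellow tappet stands on it at the start. Origin at the centre of its underside, on the tray's floor (4 mm above the table); axes parallel to the grey tray's.
- liner_blue: the blue plastic liner, fixed in one pocket of the grey tray, 55 by 55 by 3 mm, with a small tab on the tray's wall: the blue tappet stands on it at the start. Origin at the centre of its underside, on the tray's floor (4 mm above the table); axes parallel to the grey tray's.
- liner_green: the green plastic liner, fixed in one pocket of the grey tray, 55 by 55 by 3 mm, with a small tab on the tray's wall: the green tappet stands on it at the start. Origin at the centre of its underside, on the tray's floor (4 mm above the table); axes parallel to the grey tray's.

How it is judged:
By the outcome, as a careful person would: the job done as asked, in the order asked, and still so for the second after the job is handed in, with the robot touching nothing.
It also fails if it takes over 104 s, if anything falls off the work surface, if the arm or the gripper's body presses on something with over 40 N, if the wrist force passes 120 N, or if a joint passes its speed limit or range.

### The arm

A 6-joint arm with a two-finger parallel gripper is mounted at the origin on the work surface. World frame = base frame: x ahead of the robot, y to its left, z up, the work surface at z = 0. Lengths are in m, angles in rad, forces in N, time in s.
With the tool pointing down it reaches from about 0.25 to 0.725 m from the base axis. Payload 4 kg.
Tool frame: the origin (TCP) lies where the fingers leave the gripper's body, on its centre line; the fingertips stand 73 mm ahead of it and the grasp point (between the pads) lies 54 mm ahead of it (bot.tips_ahead is the z of the fingertips in the tool frame, in m); z points along the fingers, y is the direction in which the jaws open and shut (so a half turn about z gives the same grasp; the last joint's range is limited). The gripper opens to 85 mm and grips with 20 to 120 N. Pads are 22 mm wide; open, the fingers measure 114 mm over their backs; the gripper's body (76 mm by 85 mm) begins 54 mm behind the grasp point. The pads swing forward as they close: fully open they stand 13 mm farther back than shut.
Start: joints at [1.248, 0.241, 0.005, 1.335, 0, 1.571], TCP at [0.159, 0.474, 0.304] pointing down, gripper open.
Joint ranges: [-2.72, 2.72], [-1.05, 1.87], [-1.09, 1.28], [-1.99, 2.15], [-1.42, 1.44], [-3.14, 3.14]. Speed limits (rad/s): [2.79, 2.79, 3.14, 3.14, 3.14, 3.14].

### API

Orientations are given as a unit quaternion [x, y, z, w].
In Python, from workcell import readout, camera, get_calibration, order, bot gives the robot as it stands.
- The arm moves only by the tool send_rows, never from a script. Its argument "moves" is a list of rows, each a list of 3 entries, a list of its own where there are three numbers: the shift along the tool's x, y, z in mm, then the turn, a rotation vector about the tool's x, y, z in rad, then the finger opening in mm, from 0 to 85.4. In form: [[[dx, dy, dz], [ax, ay, az], grip], ...]. A call has 1 to 12 rows; each row is the pose to reach, as a shift and turn from the pose measured when the call began, along the tool's axes at that moment; what a row does not reach only later rows make up. A row lasts 1/12 s, in which the tool goes at most 41.7 mm and 7.16 degrees, less where a joint would pass 70% of its speed; a pose out of reach is approached as far as the arm can. A call with a gripper value outside its range is refused whole. The fingers move at their own pace and stop on an object; the grip force is fixed at half the most. Time passes only in rows, so rows that repeat a pose let the fingers close. It gives the time, the measured TCP pose, the force and the opening at its end, in the units of the state.
- readout.get_obs(): the state, without advancing time (a new reading comes with each control period).
- camera(name): name is "side" or "top" or "wrist"; returns the picture (400x640x3 uint8, red, green, blue); there is no depth.
- get_calibration(name): a dict with "fx", "fy", "cx", "cy" (pixels), "R" (3x3) and "t" (3): a world point X has camera coordinates R X + t. Camera axes: x right, y down, z forward; pixel columns grow to the right and rows downward; lengths in m; the calibration is good to about 2 mm. A picture is of the moment at which its call begins: read the wrist's pose just before it. get_calibration takes no time and is no camera call; for the wrist camera it gives the pose at the moment of the call.
- order.job_done(): hands the job in, once; it reports no verdict.
The state is a dict: "clock": time; "joint_pos": joint angles; "joint_vel": joint speeds; "tau": joint torques, N m; "eef_pos": TCP position; "tool_rot": TCP orientation; "ft_force": force on the tool from outside, world axes, zero at the start; "ft_torque": the same for the moment, N m; "grip_width": finger opening in m.
Only numpy, scipy, OpenCV 4.12 (cv2) and the standard library are available. Lean on these libraries where they do the work, as an engineer would, in place of code of your own. Each camera call takes 0.05 s, during which the arm holds its last target. There are 200 camera calls.

## Working session

There is one attempt and no reset: what is moved stays moved. The work goes in short steps, Python scripts to look and compute and a tool call to move; the robot and the scene stay as the last step left them, time stands still between calls to the robot, and variables do not carry over. Pictures are saved under pics/ and viewed, about 12 in all and at most 16, crops included, and the job is handed in when it is done.

Besides the shell and the picture viewer there is one more tool, called in YAML: its name, and indented under it one key for each argument. send_rows: Moves the arm, as the interface text tells. Its arguments: {"type":"object","properties":{"moves":{"type":"array","items":{"type":"array"}}},"required":["moves"]}

```bash
mkdir -p pics; ls; python3 - <<'E'
from workcell import readout,camera,get_calibration,bot
import cv2
for n in ("top","side"):
    cv2.imwrite(f"pics/{n}0.png",camera(n)[:,:,::-1])
    print(n,get_calibration(n))
print(readout.get_obs(),bot.tips_ahead)
E
```

```text
pics
top {'fx': 419.96023157448525, 'fy': 419.96023157448525, 'cx': 316.8022601386887, 'cy': 194.04776576740792, 'R': array([[-0.0198517 , -0.9994901 , -0.02500886],
       [-0.9887375 ,  0.02333706, -0.1478294 ],
       [ 0.14833766,  0.02179253, -0.98869663]]), 't': array([-0.00937811,  0.55880435,  0.9005527 ])}
side {'fx': 515.928923281534, 'fy': 515.928923281534, 'cx': 318.89190211041813, 'cy': 201.18453304825258, 'R': array([[ 0.86461987, -0.50204823,  0.01949516],
       [-0.31115388, -0.56552321, -0.7637845 ],
       [ 0.39448163,  0.65431726, -0.64517685]]), 't': array([-0.47547493,  0.20362742,  1.06552637])}
{'clock': 0.1, 'joint_pos': array([1.24801203e+00, 2.41336047e-01, 3.85821355e-03, 1.33522833e+00,
       4.52541426e-05, 1.57079394e+00]), 'joint_vel': array([ 1.46603000e-03, -5.73125840e-04,  4.07099479e-03, -6.83145410e-04,
        6.25664064e-06,  8.65666081e-05]), 'tau': array([-7.81751187e-04, -3.73137081e+01,  2.53010184e+01,  1.08361139e-02,
       -6.60975752e-05,  1.32876596e-05]), 'eef_pos': array([0.15845501, 0.47376503, 0.30310238]), 'tool_rot': array([ 1.60691187e-01,  9.87004271e-01, -9.38870467e-04, -1.75781935e-04]), 'ft_force': array([-0.51277715,  0.88019779, -0.541529  ]), 'ft_torque': array([-0.01648666,  0.02005582,  0.00745707]), 'grip_width': 0.0854950062884585} 0.0726
```

View pics/top0.png

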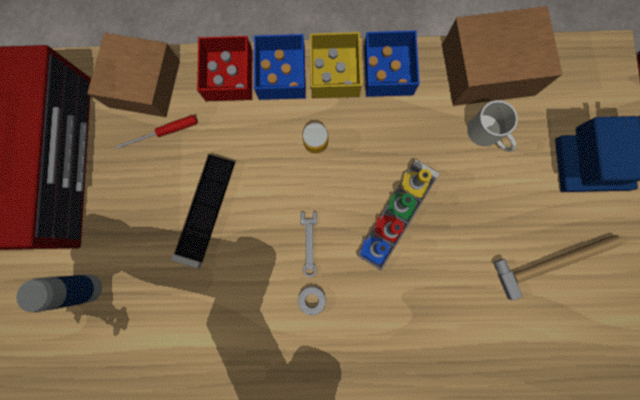

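View pics/side0.png

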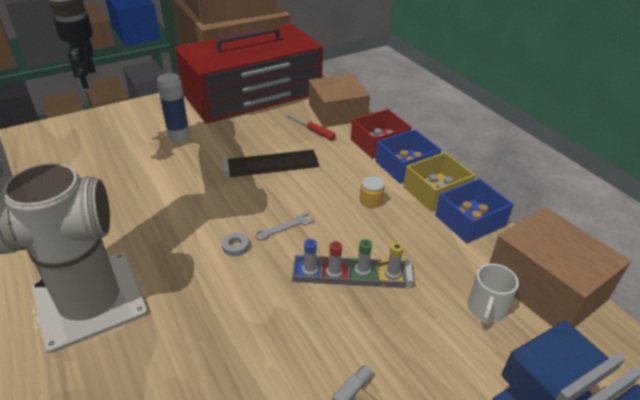

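```bash
python3 - <<'E'
import cv2,numpy as np
t=cv2.imread("pics/top0.png");s=cv2.imread("pics/side0.png")
f=lambda im,x,y,w,h,k:cv2.resize(im[y:y+h,x:x+w],None,fx=k,fy=k,interpolation=cv2.INTER_CUBIC)
a=f(t,165,145,80,130,4.5); b=f(t,350,150,95,130,4.5)
cv2.imwrite("pics/tc.png",np.hstack([a,b]))
a=f(s,210,135,130,50,6);b=f(s,285,230,130,60,6)
cv2.imwrite("pics/sc.png",cv2.convertScaleAbs(np.vstack([a,b][:2])[:600],alpha=1.6))
E
```

```text
(no output)
```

View pics/tc.png

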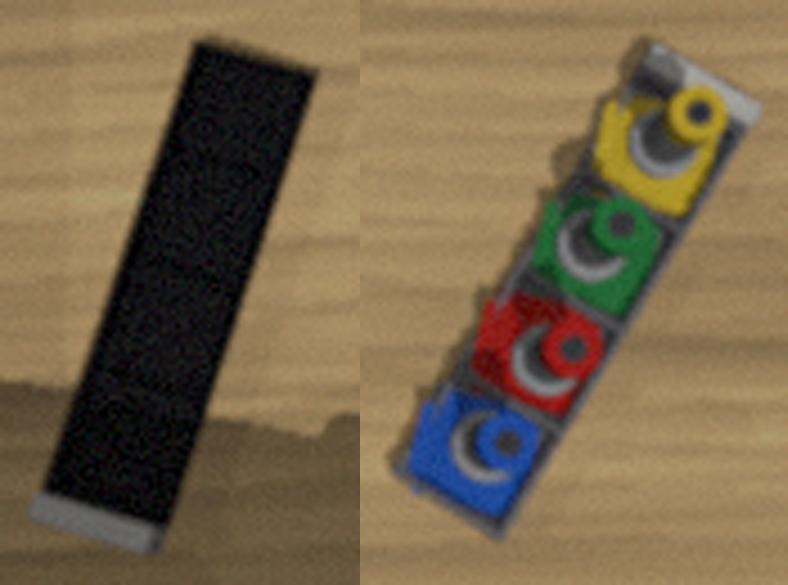

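View pics/sc.png

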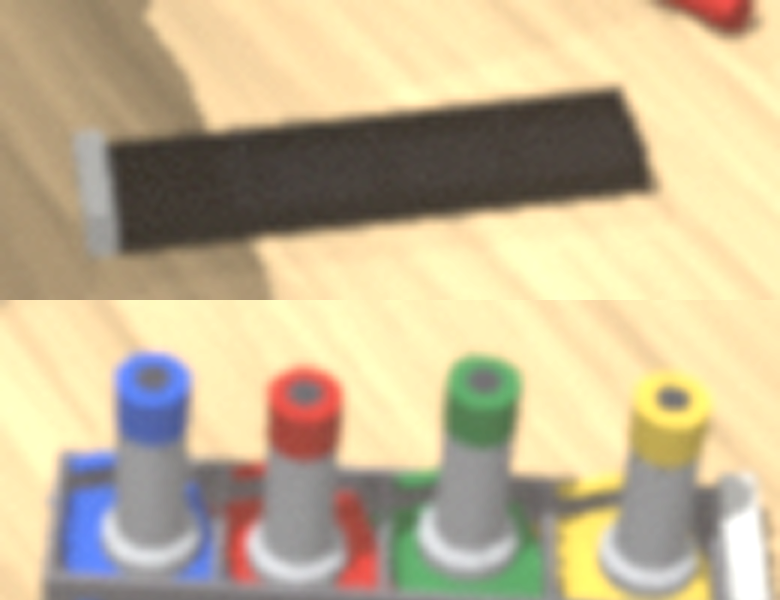

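```bash
cat > h.py <<'E'
import numpy as np
from workcell import readout,camera,get_calibration,bot
from scipy.spatial.transform import Rotation as Ro
def ray(c,p):
    d=np.array([(p[0]-c['cx'])/c['fx'],(p[1]-c['cy'])/c['fy'],1.])
    return -c['R'].T@c['t'], c['R'].T@d/np.linalg.norm(d)
def tri(*cp):
    A=np.zeros((3,3));b=np.zeros(3);P=[]
    for c,p in cp:
        o,d=ray(c,p);M=np.eye(3)-np.outer(d,d);A+=M;b+=M@o;P.append((o,M))
    X=np.linalg.solve(A,b)
    return X,max(np.linalg.norm(M@(X-o)) for o,M in P)
def atz(c,p,z):
    o,d=ray(c,p);return o+d*(z-o[2])/d[2]
def proj(c,X):
    q=c['R']@np.asarray(X)+c['t'];return np.array([c['fx']*q[0]/q[2]+c['cx'],c['fy']*q[1]/q[2]+c['cy']])
def rel(X,R0=None):
    "shift in tool axes (mm) to bring TCP to X"
    o=readout.get_obs();return np.round(1e3*Ro.from_quat(o['tool_rot']).inv().apply(np.asarray(X)-o['eef_pos']),1)
E
python3 - <<'E'
from h import *
np.set_printoptions(precision=4,suppress=True)
T=get_calibration('top');S=get_calibration('side')
f=lambda x,y,x0,y0,k:np.array([x0+(x+.5)/k-.5,y0+(y+.5)/k-.5])
for n,a,b in [('y',(698-360,112),(672,98)),('g',(262,223),(485,80)),('r',(212,348),(304,94)),('b',(148,442),(152,76))]:
    a=f(*a,350,150,4.5);b=f(*b,285,230,6);print(n,*tri((T,a),(S,b)),atz(T,a,.091),atz(S,b,.091))
# black tray: far corners (left,right in top), near-block outer top corners
for n,a,b in [('farL',(197,42),(620,90)),('farR',(318,72),(653,187)),('blkL',(30,512),None),('blkR',(152,550),None),('edgeL',(47,495),(110,145)),('edgeR',(168,528),(122,252))]:
    a=f(*a,165,145,4.5);print(n,atz(T,a,.018),end='')
    if b: b=f(*b,210,135,6);print(*tri((T,a),(S,b)),atz(S,b,.018))
    else: print(atz(T,a,.0))
E
```

```text
y [ 0.5876 -0.2526  0.0924] 0.0003123386885023789 [ 0.5876 -0.2527  0.091 ] [ 0.5889 -0.2516  0.091 ]
g [ 0.5356 -0.2141  0.0928] 0.00024120056379967332 [ 0.5356 -0.2143  0.091 ] [ 0.537  -0.2127  0.091 ]
r [ 0.4777 -0.1882  0.0914] 0.00015106922834497372 [ 0.4776 -0.1882  0.091 ] [ 0.4781 -0.1879  0.091 ]
b [ 0.4351 -0.1565  0.0932] 0.00019469902935979045 [ 0.435  -0.1567  0.091 ] [ 0.4364 -0.1546  0.091 ]
farL [0.6632 0.2317 0.018 ][0.664  0.2319 0.0166] 0.00047916765329391627 [0.6634 0.23   0.018 ]
farR [0.6455 0.1681 0.018 ][0.6483 0.1713 0.0044] 0.00048542448571450316 [0.6383 0.1555 0.018 ]
blkL [0.4223 0.3119 0.018 ][0.4224 0.3186 0.    ]
blkR [0.4022 0.2496 0.018 ][0.4019 0.2551 0.    ]
edgeL [0.4306 0.3035 0.018 ][0.4325 0.3018 0.0201] 0.0021206193040984164 [0.4353 0.3034 0.018 ]
edgeR [0.413  0.2417 0.018 ][0.4141 0.2456 0.0028] 0.0013547881831646998 [0.4088 0.2258 0.018 ]
```

send_rows:
  moves:
    - [[-30,-9,-3],[0,0,0],85]
    - [[-66,-19,-6],[0,0,0],85]
    - [[-102,-30,-10],[0,0,0],85]
    - [[-138,-40,-14],[0,0,0],85]
    - [[-174,-50,-18],[0,0,0],85]
    - [[-210,-61,-20],[0,0,0],85]
    - [[-246,-71,-22],[0,0,0],85]
    - [[-282,-82,-25],[0,0,0],85]
    - [[-318,-92,-28],[0,0,0],85]
    - [[-354,-103,-30],[0,0,0],85]
    - [[-380,-110,-30],[0,0,0],85]
    - [[-390,-113,-30],[0,0,0],85]

```text
clock: 1.1
eef_pos: [0.4952, 0.2404, 0.3325]
tool_rot: [0.163, 0.987, -0.001, -0.0]
ft_force: [0.4, 0.6, -0.3]
grip_width: 0.0852
```

```bash
python3 - <<'E'
from h import *
import cv2,pickle
c=get_calibration('wrist');im=camera('wrist');pickle.dump(c,open('w1.pkl','wb'))
cv2.imwrite('pics/w1.png',cv2.convertScaleAbs(im[:,:,::-1],alpha=1.5))
print(readout.get_obs()['eef_pos'],-c['R'].T@c['t'])
for x,y in [(.6635,.2315),(.6455,.168),(.4306,.3035),(.413,.2417)]: print(proj(c,[x,y,.018]))
E
```

```text
[0.49518448 0.24041062 0.33228819] [0.42826673 0.26201912 0.40292512]
[348.5432094  273.44308694]
[306.3451891  275.25964739]
[349.26102711 109.34971277]
[300.49251301 111.89614564]
```

View pics/w1.png

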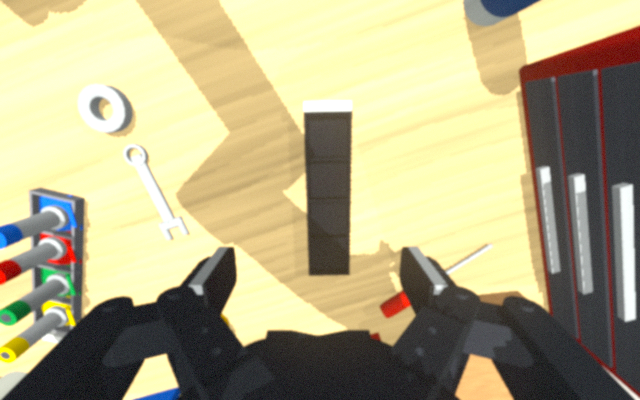

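```bash
python3 - <<'E'
import cv2
im=cv2.imread('pics/w1.png')
c=cv2.resize(im[90:290,280:380],None,fx=3,fy=3,interpolation=cv2.INTER_CUBIC);d=cv2.convertScaleAbs(c,alpha=2.5)
import numpy as np
cv2.imwrite('pics/w1c.png',np.hstack([c,d])) 
E
```

```text
(no output)
```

View pics/w1c.png

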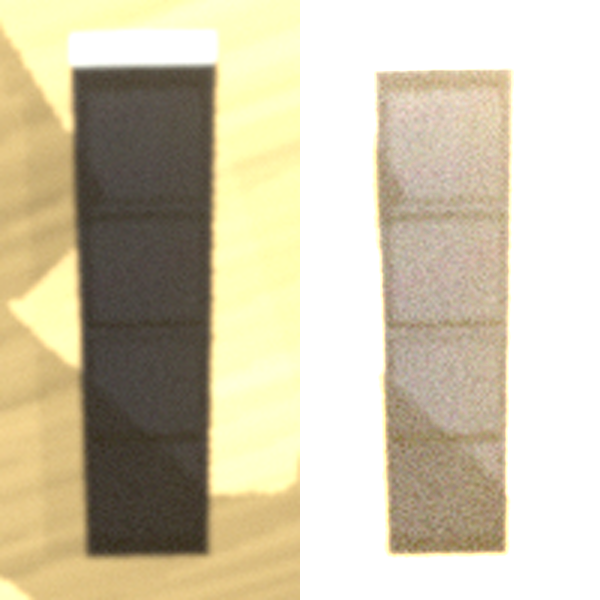

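```bash
python3 - <<'E'
from h import *
import pickle
from scipy.optimize import least_squares
T=get_calibration('top');S=get_calibration('side');W=pickle.load(open('w1.pkl','rb'))
f=lambda x,y,x0,y0,k:np.array([x0+(x+.5)/k-.5,y0+(y+.5)/k-.5])
w=lambda x,y:f(x,y,280,90,3);t=lambda x,y:f(x,y,165,145,4.5);s=lambda x,y:f(x,y,210,135,6)
# tray +y toward block (world -x): tray x axis -> R from y
# left in top view = +world y
L,R='L','R'
obs=[(W,-122,L,w(208,553)),(W,-122,R,w(87,553)),(W,122,L,w(214,68)),(W,122,R,w(72,68)),
(T,-122,L,t(197,42)),(T,-122,R,t(318,72)),(T,122,L,t(47,493)),(T,122,R,t(168,526)),
(S,-122,L,s(620,90))]
def P(q,yy,sd,z):
    u=np.array([np.cos(q[2]),np.sin(q[2])]);n=np.array([u[1],-u[0]]) 
    n=n*np.sign(n[1])
    p=q[:2]+u*yy/1e3+n*(.032 if sd==L else -.032);return [*p,z]
def res(q,o=obs):return np.concatenate([(proj(c,P(q,yy,sd,q[3]))-p) for c,yy,sd,p in o])
q0=[.538,.236,2.84,.018]
for o in (obs,obs[:4],obs[4:8],obs[:8]):
    r=least_squares(res,q0,args=(o,));print(r.x.round(4),np.abs(r.fun).max().round(2))
q=least_squares(res,q0).x
print(res(q).reshape(-1,2).round(1))
for y in (90,30,-30,-90):print(y,(q[:2]+np.array([np.cos(q[2]),np.sin(q[2])])*y/1e3).round(4))
# tappets in wrist view: compare
for n,X in dict(y=(.588,-.2522),g=(.5362,-.2136),r=(.4779,-.188),b=(.4357,-.1557)).items(): print(n,proj(W,[*X,.091]).round(1),proj(W,[*X,.007]).round(1))
o=readout.get_obs();print(rel([.588,-.2522,.25]),Ro.from_quat(o['tool_rot']).as_matrix().round(3),o['clock'])
E
```

```text
[0.5404 0.2381 2.835  0.0138] 1.0
[0.5412 0.2382 2.8327 0.013 ] 0.51
[0.539  0.2373 2.8394 0.0145] 0.66
[0.5406 0.2381 2.8344 0.0131] 1.03
[[ 0.  -0.5]
 [-0.2  0.2]
 [ 0.  -1. ]
 [-0.7  0. ]
 [ 0.5 -0.9]
 [-0.8 -0.2]
 [-0.1 -0.9]
 [-0.6 -0.2]
 [ 0.6  0.6]]
90 [0.4546 0.2653]
30 [0.5118 0.2472]
-30 [0.569  0.2291]
-90 [0.6263 0.211 ]
y [  7.4 353.7] [ 60.8 313.4]
g [  7.8 316.8] [ 63.2 281.5]
r [ -3.5 274.9] [ 56.2 245.9]
b [ -3.  238.6] [ 58.6 215.5]
[-246.3 -436.3   83.8] [[-0.947  0.322 -0.001]
 [ 0.322  0.947 -0.003]
 [-0.    -0.003 -1.   ]] 1.15
```

send_rows:
  moves:
    - [[-12,-21,3],[0,0,0.01],85]
    - [[-30,-53,8],[0,0,0.03],85]
    - [[-48,-86,14],[0,0,0.05],85]
    - [[-66,-118,20],[0,0,0.07],85]
    - [[-84,-150,26],[0,0,0.09],85]
    - [[-103,-182,32],[0,0,0.11],85]
    - [[-121,-214,38],[0,0,0.13],85]
    - [[-139,-246,44],[0,0,0.15],85]
    - [[-157,-278,50],[0,0,0.17],85]
    - [[-175,-311,56],[0,0,0.19],85]
    - [[-193,-343,62],[0,0,0.21],85]
    - [[-210,-375,70],[0,0,0.235],85]

```text
clock: 2.15
eef_pos: [0.5734, -0.1826, 0.2635]
tool_rot: [0.277, 0.961, -0.001, 0.0]
ft_force: [0.7, -0.4, 0.1]
grip_width: 0.085
```

```bash
cat >> h.py <<'E'
def go(X,yaw):
    "shift and turn that bring TCP to X, tool y to world yaw (deg), pointing down"
    o=readout.get_obs();R=Ro.from_quat(o['tool_rot']);a=np.radians(yaw)
    y=[np.cos(a),np.sin(a),0];z=[0,0,-1];G=Ro.from_matrix(np.column_stack([np.cross(y,z),y,z]))
    print('now',o['eef_pos'].round(4),'F',o['ft_force'].round(1),'j',o['joint_pos'].round(2),'w',round(o['grip_width'],4),'t',o['clock'])
    print('go',rel(X),(R.inv()*G).as_rotvec().round(3))
E
python3 -c "
from h import *
go([.588,-.2522,.25],57.6)"
```

```text
now [ 0.5734 -0.1826  0.2635] F [ 0.7 -0.4  0.1] j [-0.31  0.46  0.22  1.33 -0.    0.25] w 0.085 t 2.15
go [-49.4 -51.1  13.6] [-0.002  0.001  0.004]
```

send_rows:
  moves:
    - [[-20,-21,5],[0,0,0],85]
    - [[-38,-40,10],[0,0,0],85]
    - [[-47,-49,13],[0,0,0],85]
    - [[-49,-51,14],[0,0,0],85]
    - [[-49,-51,14],[0,0,0],85]

```text
clock: 2.57
eef_pos: [0.5875, -0.251, 0.2488]
tool_rot: [0.277, 0.961, -0.001, -0.001]
ft_force: [-0.4, 0.9, -0.7]
grip_width: 0.0851
```

```bash
python3 - <<'E'
from h import *
import cv2,pickle
c=get_calibration('wrist');im=camera('wrist');pickle.dump(c,open('w2.pkl','wb'))
cv2.imwrite('pics/w2.png',im[:,:,::-1])
for n,X in dict(y=(.588,-.2522),g=(.5362,-.2136),r=(.4779,-.188),b=(.4357,-.1557)).items(): print(n,proj(c,[*X,.091]).round(1))
go([.588,-.2522,.114],57.6)
E
```

```text
y [318.6 204.8]
g [325.  127.3]
r [312.8  38.2]
b [319.6 -49.5]
now [ 0.5876 -0.2503  0.2494] F [-0.4  0.7  0.5] j [-0.4   0.55  0.32  1.34 -0.    0.16] w 0.0849 t 2.6167
go [ -1.4  -1.2 135.4] [-0.002 -0.001  0.005]
```

View pics/w2.png

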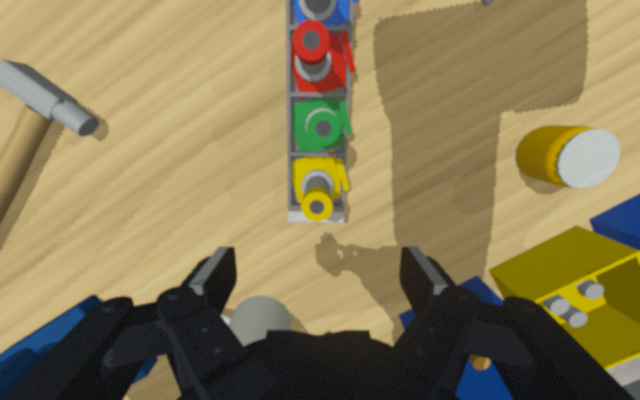

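send_rows:
  moves:
    - [[-1,-1,15],[0,0,0],85]
    - [[-1,-1,38],[0,0,0],85]
    - [[-1,-1,62],[0,0,0],85]
    - [[-1,-1,86],[0,0,0],85]
    - [[-1,-1,108],[0,0,0],85]
    - [[-1,-1,125],[0,0,0],85]
    - [[-1,-1,133],[0,0,0],85]
    - [[-1,-1,135],[0,0,0],85]
    - [[-1,-1,135],[0,0,0],60]
    - [[-1,-1,135],[0,0,0],35]
    - [[-1,-1,135],[0,0,0],15]
    - [[-1,-1,135],[0,0,0],15]

```text
clock: 3.62
eef_pos: [0.5885, -0.2521, 0.116]
tool_rot: [0.277, 0.961, -0.001, 0.001]
ft_force: [-0.5, -0.0, -0.6]
grip_width: 0.0382
```

send_rows:
  moves:
    - [[0,0,0],[0,0,0],15]
    - [[0,0,0],[0,0,0],15]
    - [[0,0,0],[0,0,0],15]
    - [[0,0,0],[0,0,0],15]

```text
clock: 3.95
eef_pos: [0.5889, -0.2524, 0.1168]
tool_rot: [0.277, 0.961, -0.001, 0.001]
ft_force: [-0.6, 0.1, 1.9]
grip_width: 0.0249
```

```bash
python3 -c "
from h import *
go([.4546,.2653,.214],72.4)"
```

```text
now [ 0.5889 -0.2524  0.1168] F [-0.6  0.1  1.9] j [-0.4   0.64  0.12  1.05 -0.    0.16] w 0.0249 t 3.95
go [388.7 366.8 -98.9] [-0.002  0.003 -0.254]
```

send_rows:
  moves:
    - [[0,0,-6],[0,0,0],15]
    - [[0,0,-24],[0,0,0],15]
    - [[0,0,-46],[0,0,0],15]
    - [[0,0,-68],[0,0,0],15]
    - [[0,0,-88],[0,0,0],15]
    - [[4,4,-98],[0,0,0],15]
    - [[15,14,-100],[0,0,-0.01],15]
    - [[33,31,-100],[0,0,-0.02],15]
    - [[55,52,-100],[0,0,-0.03],15]
    - [[79,74,-100],[0,0,-0.045],15]
    - [[104,98,-100],[0,0,-0.06],15]
    - [[129,122,-100],[0,0,-0.075],15]

```text
clock: 4.95
eef_pos: [0.5428, -0.0786, 0.2153]
tool_rot: [0.241, 0.971, -0.001, 0.0]
ft_force: [0.6, -0.1, -2.0]
grip_width: 0.0247
```

```bash
python3 -c "
from h import *
go([.4546,.2653,.214],72.4)"
```

```text
now [ 0.5428 -0.0786  0.2153] F [ 0.6 -0.1 -2. ] j [-0.14  0.39 -0.02  1.16 -0.    0.34] w 0.0247 t 4.95
go [238.6 262.9   0.6] [-0.002  0.001 -0.179]
```

send_rows:
  moves:
    - [[24,26,0],[0,0,-0.018],15]
    - [[49,54,0],[0,0,-0.037],15]
    - [[74,82,0],[0,0,-0.056],15]
    - [[99,109,0],[0,0,-0.074],15]
    - [[124,137,0],[0,0,-0.093],15]
    - [[149,164,0],[0,0,-0.112],15]
    - [[173,191,0],[0,0,-0.13],15]
    - [[195,215,0],[0,0,-0.146],15]
    - [[214,236,0],[0,0,-0.16],15]
    - [[228,251,0],[0,0,-0.171],15]
    - [[236,260,0],[0,0,-0.177],15]
    - [[239,263,0],[0,0,-0.179],15]

```text
clock: 5.95
eef_pos: [0.4532, 0.2672, 0.2139]
tool_rot: [0.151, 0.988, -0.001, -0.0]
ft_force: [-0.2, -0.6, -2.3]
grip_width: 0.0251
```

```bash
python3 - <<'E'
from h import *
import cv2
go([.4546,.2653,.1138],72.4)
c=get_calibration('wrist');a=camera('wrist');b=camera('side')[:,:,::-1];T=camera('top')[:,:,::-1]
a=a[:,:,::-1]
f=lambda im,x,y,w,h,k:cv2.resize(im[y:y+h,x:x+w],None,fx=k,fy=k,interpolation=cv2.INTER_CUBIC)
cv2.imwrite('pics/p1.png',cv2.convertScaleAbs(np.hstack([f(a,220,60,200,300,2),f(b,180,50,200,300,2)[:600]]),alpha=1.4))
E
```

```text
now [0.4532 0.2672 0.2139] F [-0.2 -0.6 -2.3] j [ 0.53  0.35 -0.09  1.14 -0.    0.84] w 0.0251 t 5.95
go [ -2.   -1.1 100.2] [-0.003 -0.     0.003]
```

View pics/p1.png

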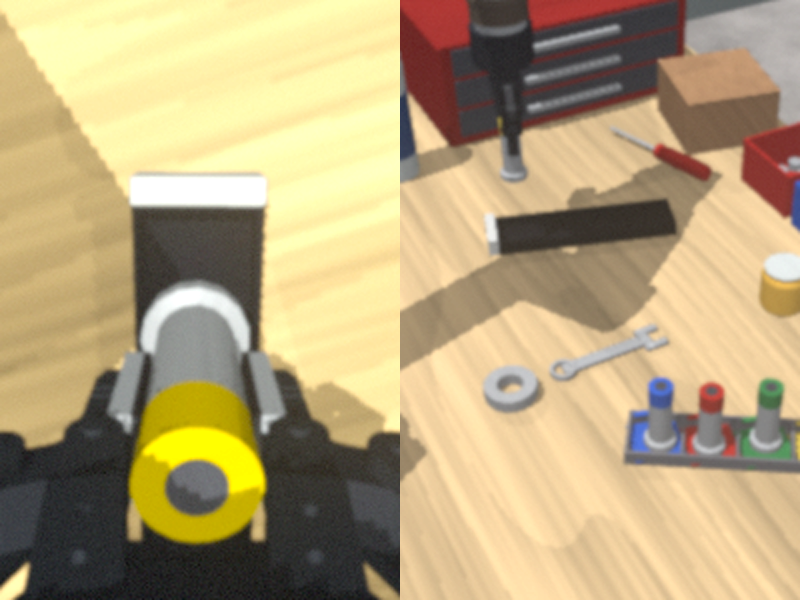

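send_rows:
  moves:
    - [[-1,-1,5],[0,0,0],15]
    - [[-2,-1,18],[0,0,0],15]
    - [[-2,-1,36],[0,0,0],15]
    - [[-2,-1,55],[0,0,0],15]
    - [[-2,-1,72],[0,0,0],15]
    - [[-2,-1,84],[0,0,0],15]
    - [[-2,-1,91],[0,0,0],15]
    - [[-2,-1,94],[0,0,0],15]
    - [[-2,-1,96],[0,0,0],15]
    - [[-2,-1,97],[0,0,0],15]
    - [[-2,-1,98],[0,0,0],15]
    - [[-2,-1,98],[0,0,0],15]

```text
clock: 7.1
eef_pos: [0.4561, 0.2632, 0.1168]
tool_rot: [0.153, 0.988, -0.001, 0.001]
ft_force: [0.3, -0.7, -1.7]
grip_width: 0.0248
```

```bash
python3 -c "
from h import *
go([.4546,.2653,.1138],72.4)"
```

```text
now [0.4561 0.2632 0.1168] F [ 0.3 -0.7 -1.7] j [ 0.52  0.45 -0.22  0.9  -0.    0.83] w 0.0248 t 7.1
go [2.1 1.6 3. ] [-0.002  0.001 -0.   ]
```

send_rows:
  moves:
    - [[1,1,0.7],[0,0,0],15]
    - [[1,1,1.3],[0,0,0],15]
    - [[1,1,2],[0,0,0],15]
    - [[1,1,2.5],[0,0,0],15]
    - [[1,1,2.5],[0,0,0],15]

```text
clock: 7.52
eef_pos: [0.4554, 0.2644, 0.1142]
tool_rot: [0.153, 0.988, -0.001, 0.001]
ft_force: [-0.4, 0.1, -2.9]
grip_width: 0.0247
```

send_rows:
  moves:
    - [[0,0,0.4],[0,0,0],15]
    - [[0,0,0.8],[0,0,0],15]
    - [[0,0,0.8],[0,0,0],15]

```text
clock: 7.77
eef_pos: [0.4554, 0.2645, 0.1138]
tool_rot: [0.153, 0.988, -0.001, 0.001]
ft_force: [-1.2, -0.2, 1.0]
grip_width: 0.0243
```

send_rows:
  moves:
    - [[0,0,0.4],[0,0,0],15]
    - [[0,0,0.7],[0,0,0],15]

```text
clock: 7.93
eef_pos: [0.4554, 0.2645, 0.1137]
tool_rot: [0.153, 0.988, -0.001, 0.001]
ft_force: [-3.9, -1.5, 7.2]
grip_width: 0.0245
```

send_rows:
  moves:
    - [[0,0,-0.3],[0,0,0],27]
    - [[0,0,-0.3],[0,0,0],32]
    - [[0,0,-0.3],[0,0,0],40]
    - [[0,0,-0.3],[0,0,0],55]
    - [[0,0,-0.3],[0,0,0],70]
    - [[0,0,-0.3],[0,0,0],85]
    - [[0,0,-0.3],[0,0,0],85]
    - [[0,0,-0.3],[0,0,0],85]
    - [[0,0,-15],[0,0,0],85]
    - [[0,0,-45],[0,0,0],85]
    - [[0,0,-80],[0,0,0],85]
    - [[0,0,-110],[0,0,0],85]

```text
clock: 8.93
eef_pos: [0.4551, 0.2646, 0.2251]
tool_rot: [0.153, 0.988, -0.001, 0.001]
ft_force: [0.6, 1.4, -0.1]
grip_width: 0.0849
```

```bash
python3 - <<'E'
from h import *
import cv2
go([.5362,-.2136,.24],57.6)
c=get_calibration('wrist');a=camera('wrist')[:,:,::-1];b=camera('side')[:,:,::-1]
f=lambda im,x,y,w,h,k:cv2.resize(im[y:y+h,x:x+w],None,fx=k,fy=k,interpolation=cv2.INTER_CUBIC)
cv2.imwrite('pics/p2.png',cv2.convertScaleAbs(np.hstack([f(a,220,100,200,300,2),f(b,200,100,100,150,4)]),alpha=1.4))
print(proj(c,[.4546,.2653,.088]))
E
```

```text
now [0.4551 0.2646 0.2251] F [ 0.6  1.4 -0.1] j [ 0.53  0.34 -0.07  1.16 -0.    0.83] w 0.0849 t 8.9333
go [-221.9 -431.3  -13.6] [-0.002  0.002  0.258]
[320.56355491 210.33030524]
```

View pics/p2.png

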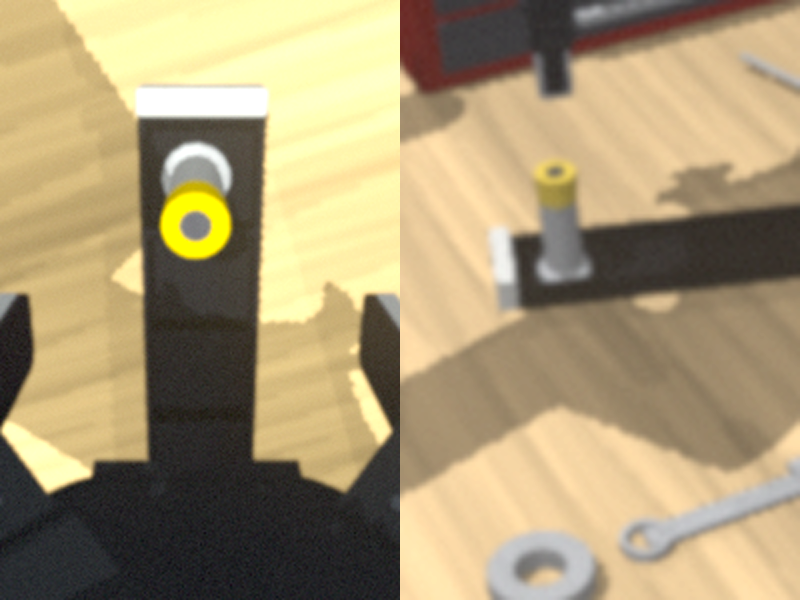

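send_rows:
  moves:
    - [[-9,-18,-8],[0,0,0.01],85]
    - [[-25,-48,-14],[0,0,0.03],85]
    - [[-43,-84,-14],[0,0,0.05],85]
    - [[-61,-119,-14],[0,0,0.07],85]
    - [[-79,-154,-14],[0,0,0.09],85]
    - [[-97,-189,-14],[0,0,0.11],85]
    - [[-115,-224,-14],[0,0,0.13],85]
    - [[-133,-259,-14],[0,0,0.15],85]
    - [[-151,-294,-14],[0,0,0.175],85]
    - [[-169,-329,-14],[0,0,0.2],85]
    - [[-187,-364,-14],[0,0,0.23],85]
    - [[-204,-397,-14],[0,0,0.258],85]

```text
clock: 10.03
eef_pos: [0.5319, -0.176, 0.242]
tool_rot: [0.28, 0.96, 0.003, 0.004]
ft_force: [1.1, 0.6, 0.5]
grip_width: 0.0851
```

send_rows:
  moves:
    - [[-10,-10,0],[0,0,0],85]
    - [[-10,-10,0],[0,0,0],85]
    - [[-10,-10,0],[0,0,0],85]

```text
clock: 10.28
eef_pos: [0.5345, -0.1906, 0.2408]
tool_rot: [0.281, 0.96, 0.003, 0.003]
ft_force: [0.1, 0.7, 0.6]
grip_width: 0.085
```

```bash
python3 -c "
from h import *
go([.5362,-.2136,.115],57.6)"
```

```text
now [ 0.5345 -0.1906  0.2408] F [0.1 0.7 0.6] j [-0.35  0.4   0.07  1.23  0.01  0.22] w 0.085 t 10.2833
go [-13.3 -19.5 125.7] [ 0.008  0.005 -0.004]
```

send_rows:
  moves:
    - [[-7,-10,0],[0.004,0.002,0],85]
    - [[-12,-17,10],[0.008,0.005,-0.004],85]
    - [[-13,-19.5,28],[0.008,0.005,-0.004],85]
    - [[-13,-19.5,50],[0.008,0.005,-0.004],85]
    - [[-13,-19.5,74],[0.008,0.005,-0.004],85]
    - [[-13,-19.5,97],[0.008,0.005,-0.004],85]
    - [[-13,-19.5,114],[0.008,0.005,-0.004],85]
    - [[-13,-19.5,123],[0.008,0.005,-0.004],85]
    - [[-13,-19.5,125.5],[0.008,0.005,-0.004],85]
    - [[-13,-19.5,125.5],[0.008,0.005,-0.004],85]

```text
clock: 11.12
eef_pos: [0.5357, -0.2129, 0.1144]
tool_rot: [0.279, 0.96, 0.0, -0.001]
ft_force: [0.7, 0.0, 0.3]
grip_width: 0.0848
```

```bash
python3 -c "
from h import *
go([.5362,-.2136,.115],57.6)"
```

```text
now [ 0.5357 -0.2129  0.1144] F [0.7 0.  0.3] j [-0.38  0.54 -0.08  0.96  0.    0.19] w 0.0848 t 11.1167
go [-0.8 -0.3 -0.6] [-0.    -0.002  0.001]
```

send_rows:
  moves:
    - [[-0.5,0,-0.5],[0,0,0],60]
    - [[-0.5,0,-0.5],[0,0,0],35]
    - [[-0.5,0,-0.5],[0,0,0],15]
    - [[-0.5,0,-0.5],[0,0,0],15]
    - [[-0.5,0,-0.5],[0,0,0],15]
    - [[-0.5,0,-0.5],[0,0,0],15]
    - [[-0.5,0,-0.5],[0,0,0],15]
    - [[-0.5,0,-0.5],[0,0,0],15]

```text
clock: 11.78
eef_pos: [0.5365, -0.2135, 0.1158]
tool_rot: [0.279, 0.96, 0.0, -0.0]
ft_force: [-1.2, -0.1, 5.6]
grip_width: 0.0249
```

```bash
python3 -c "
from h import *
go([.5118,.2472,.215],72.4)"
```

```text
now [ 0.5365 -0.2135  0.1158] F [-1.2 -0.1  5.6] j [-0.38  0.54 -0.07  0.96  0.    0.19] w 0.0249 t 11.7833
go [267.4 376.  -98.9] [ 0.    -0.001 -0.257]
```

send_rows:
  moves:
    - [[0,0,-6],[0,0,0],15]
    - [[0,0,-24],[0,0,0],15]
    - [[0,0,-46],[0,0,0],15]
    - [[0,0,-68],[0,0,0],15]
    - [[0,0,-88],[0,0,0],15]
    - [[3,4,-98],[0,0,0],15]
    - [[11,16,-100],[0,0,-0.01],15]
    - [[25,35,-100],[0,0,-0.02],15]
    - [[43,60,-100],[0,0,-0.04],15]
    - [[62,87,-100],[0,0,-0.06],15]
    - [[81,114,-100],[0,0,-0.08],15]
    - [[100,141,-100],[0,0,-0.095],15]

```text
clock: 12.78
eef_pos: [0.5258, -0.0383, 0.2141]
tool_rot: [0.232, 0.973, 0.0, -0.002]
ft_force: [0.5, 1.2, -2.7]
grip_width: 0.025
```

```bash
python3 -c "
from h import *
go([.5118,.2472,.215],72.4)"
```

```text
now [ 0.5258 -0.0383  0.2141] F [ 0.5  1.2 -2.7] j [-0.07  0.35 -0.08  1.14  0.    0.39] w 0.025 t 12.7833
go [141.3 248.5  -0.4] [-0.    -0.004 -0.161]
```

send_rows:
  moves:
    - [[16,28,0],[0,0,-0.018],15]
    - [[32,56,0],[0,0,-0.036],15]
    - [[48,84,0],[0,0,-0.054],15]
    - [[64,112,0],[0,0,-0.072],15]
    - [[80,140,0],[0,0,-0.09],15]
    - [[95,167,0],[0,0,-0.108],15]
    - [[109,192,0],[0,0,-0.124],15]
    - [[122,214,0],[0,0,-0.139],15]
    - [[132,232,0],[0,0,-0.15],15]
    - [[138,243,0],[0,-0.002,-0.157],15]
    - [[141,248,0],[0,-0.004,-0.161],15]
    - [[141,248.5,0],[0,-0.004,-0.161],15]

```text
clock: 13.78
eef_pos: [0.511, 0.2481, 0.2135]
tool_rot: [0.152, 0.988, -0.001, -0.001]
ft_force: [0.2, 0.3, -1.3]
grip_width: 0.0246
```

```bash
python3 -c "
from h import *
go([.5118,.2472,.1128],72.4)"
```

```text
now [0.511  0.2481 0.2135] F [ 0.2  0.3 -1.3] j [ 0.45  0.43  0.03  1.18 -0.    0.76] w 0.0246 t 13.7833
go [ -1.2  -0.4 100.7] [-0.002 -0.001  0.002]
```

send_rows:
  moves:
    - [[-1,0,5],[0,0,0],15]
    - [[-1,0,18],[0,0,0],15]
    - [[-1,0,36],[0,0,0],15]
    - [[-1,0,55],[0,0,0],15]
    - [[-1,0,72],[0,0,0],15]
    - [[-1,0,84],[0,0,0],15]
    - [[-1,0,91],[0,0,0],15]
    - [[-1,0,94],[0,0,0],15]
    - [[-1,0,96],[0,0,0],15]
    - [[-1,0,97],[0,0,0],15]
    - [[-1,0,98],[0,0,0],15]
    - [[-1,0,98],[0,0,0],15]

```text
clock: 14.78
eef_pos: [0.5121, 0.2478, 0.1161]
tool_rot: [0.152, 0.988, -0.0, -0.0]
ft_force: [-0.0, 0.1, -2.5]
grip_width: 0.0249
```

send_rows:
  moves:
    - [[0,0,0.5],[0,0,0],15]
    - [[0,0,1],[0,0,0],15]
    - [[0,0,1.5],[0,0,0],15]
    - [[0,0,1.5],[0,0,0],15]

```text
clock: 15.12
eef_pos: [0.5121, 0.2479, 0.1147]
tool_rot: [0.152, 0.988, -0.0, -0.0]
ft_force: [0.3, -0.0, -2.0]
grip_width: 0.0246
```

send_rows:
  moves:
    - [[0,0,0.5],[0,0,0],15]
    - [[0,0,1],[0,0,0],15]
    - [[0,0,1.5],[0,0,0],15]
    - [[0,0,1.5],[0,0,0],15]

```text
clock: 15.45
eef_pos: [0.512, 0.2479, 0.113]
tool_rot: [0.152, 0.988, -0.0, -0.0]
ft_force: [0.1, -0.5, -1.9]
grip_width: 0.0247
```

send_rows:
  moves:
    - [[0,0,0.4],[0,0,0],15]
    - [[0,0,0.7],[0,0,0],15]
    - [[0,0,0.7],[0,0,0],15]

```text
clock: 15.7
eef_pos: [0.5121, 0.2479, 0.1129]
tool_rot: [0.152, 0.988, -0.0, -0.0]
ft_force: [-0.7, -0.1, 3.5]
grip_width: 0.0246
```

Contact at 0.1129 as expected; release and lift.

send_rows:
  moves:
    - [[0,0,0],[0,0,0],27]
    - [[0,0,0],[0,0,0],32]
    - [[0,0,0],[0,0,0],40]
    - [[0,0,0],[0,0,0],55]
    - [[0,0,0],[0,0,0],70]
    - [[0,0,0],[0,0,0],85]
    - [[0,0,0],[0,0,0],85]
    - [[0,0,0],[0,0,0],85]
    - [[0,0,-15],[0,0,0],85]
    - [[0,0,-45],[0,0,0],85]
    - [[0,0,-80],[0,0,0],85]
    - [[0,0,-115],[0,0,0],85]

```text
clock: 16.7
eef_pos: [0.5116, 0.2476, 0.2284]
tool_rot: [0.152, 0.988, -0.001, -0.001]
ft_force: [0.7, 0.7, 0.7]
grip_width: 0.085
```

```bash
python3 - <<'E'
from h import *
import cv2
go([.4779,-.188,.24],57.6)
a=camera('wrist')[:,:,::-1];b=camera('side')[:,:,::-1]
f=lambda im,x,y,w,h,k:cv2.resize(im[y:y+h,x:x+w],None,fx=k,fy=k,interpolation=cv2.INTER_CUBIC)
cv2.imwrite('pics/p3.png',cv2.convertScaleAbs(np.hstack([f(a,220,60,200,300,2),f(b,200,130,220,165,3.64)[:600,:400]]),alpha=1.4))
E
```

```text
now [0.5116 0.2476 0.2284] F [0.7 0.7 0.7] j [ 0.45  0.42  0.06  1.21 -0.    0.76] w 0.085 t 16.7
go [ -98.5 -425.6  -11. ] [-0.002 -0.002  0.261]
```

View pics/p3.png

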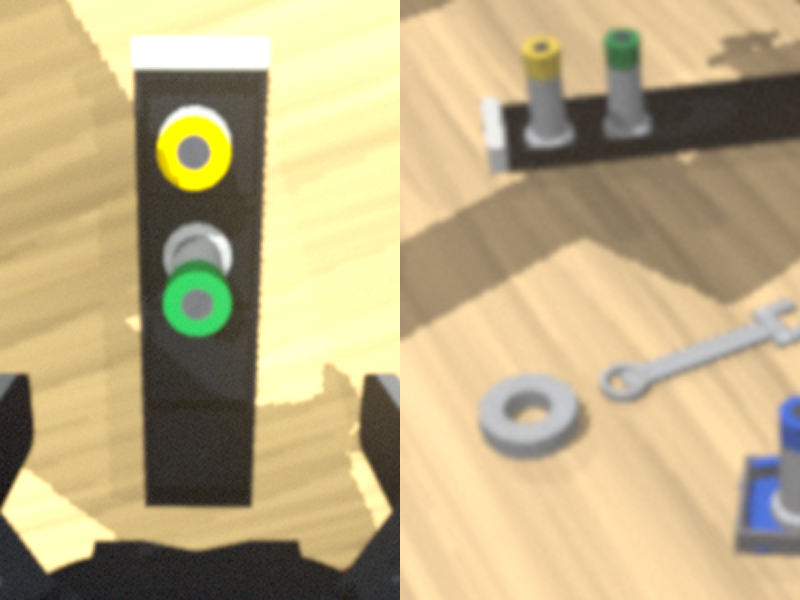

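send_rows:
  moves:
    - [[-4,-18,-8],[0,0,0.01],85]
    - [[-12,-50,-11],[0,0,0.03],85]
    - [[-20,-88,-11],[0,0,0.055],85]
    - [[-29,-126,-11],[0,0,0.08],85]
    - [[-38,-164,-11],[0,0,0.105],85]
    - [[-47,-202,-11],[0,0,0.13],85]
    - [[-55,-240,-11],[0,0,0.155],85]
    - [[-64,-278,-11],[0,0,0.18],85]
    - [[-73,-316,-11],[0,0,0.205],85]
    - [[-82,-354,-11],[0,0,0.23],85]
    - [[-90,-388,-11],[0,0,0.25],85]
    - [[-95,-411,-11],[0,0,0.261],85]

```text
clock: 17.8
eef_pos: [0.4817, -0.1743, 0.2427]
tool_rot: [0.281, 0.96, 0.004, 0.005]
ft_force: [0.0, 0.7, 0.6]
grip_width: 0.085
```

send_rows:
  moves:
    - [[-3,-10,0],[0,0,0],85]
    - [[-3,-10,0],[0,0,0],85]
    - [[-3,-10,0],[0,0,0],85]

```text
clock: 18.05
eef_pos: [0.4784, -0.1848, 0.2421]
tool_rot: [0.282, 0.959, 0.004, 0.004]
ft_force: [-0.0, 0.5, -0.6]
grip_width: 0.0849
```

```bash
python3 -c "
from h import *
go([.4779,-.188,.115],57.6)"
```

```text
now [ 0.4784 -0.1848  0.2421] F [-0.   0.5 -0.6] j [-0.37  0.3  -0.08  1.18  0.01  0.2 ] w 0.0849 t 18.05
go [ -0.6  -4.2 127. ] [ 0.01   0.006 -0.006]
```

send_rows:
  moves:
    - [[-0.5,-2,2],[0.005,0.003,-0.003],85]
    - [[-0.5,-4,12],[0.01,0.006,-0.006],85]
    - [[-0.5,-4,30],[0.01,0.006,-0.006],85]
    - [[-0.5,-4,52],[0.01,0.006,-0.006],85]
    - [[-0.5,-4,76],[0.01,0.006,-0.006],85]
    - [[-0.5,-4,99],[0.01,0.006,-0.006],85]
    - [[-0.5,-4,116],[0.01,0.006,-0.006],85]
    - [[-0.5,-4,124],[0.01,0.006,-0.006],85]
    - [[-0.5,-4,126],[0.01,0.006,-0.006],85]
    - [[-0.5,-4,126],[0.01,0.006,-0.006],85]

```text
clock: 18.88
eef_pos: [0.4778, -0.187, 0.1155]
tool_rot: [0.278, 0.961, 0.0, -0.001]
ft_force: [-0.5, -0.2, 0.0]
grip_width: 0.085
```

```bash
python3 -c "
from h import *
go([.4779,-.188,.115],57.6)"
```

```text
now [ 0.4778 -0.187   0.1155] F [-0.5 -0.2  0. ] j [-0.37  0.43 -0.26  0.89 -0.    0.19] w 0.085 t 18.8833
go [-0.6 -0.8  0.5] [-0.    -0.001  0.002]
```

send_rows:
  moves:
    - [[-0.5,-0.5,0],[0,0,0],60]
    - [[-0.5,-0.5,0],[0,0,0],35]
    - [[-0.5,-0.5,0],[0,0,0],15]
    - [[-0.5,-0.5,0],[0,0,0],15]
    - [[-0.5,-0.5,0],[0,0,0],15]
    - [[-0.5,-0.5,0],[0,0,0],15]
    - [[-0.5,-0.5,0],[0,0,0],15]
    - [[-0.5,-0.5,0],[0,0,0],15]

```text
clock: 19.55
eef_pos: [0.4783, -0.188, 0.1162]
tool_rot: [0.278, 0.96, -0.0, -0.0]
ft_force: [-2.2, 0.2, 6.3]
grip_width: 0.0247
```

```bash
python3 -c "
from h import *
go([.569,.2291,.215],72.4)"
```

```text
now [ 0.4783 -0.188   0.1162] F [-2.2  0.2  6.3] j [-0.37  0.43 -0.25  0.89 -0.    0.19] w 0.0247 t 19.55
go [146.4 400.9 -98.8] [-0.    -0.    -0.257]
```

send_rows:
  moves:
    - [[0,0,-6],[0,0,0],15]
    - [[0,0,-24],[0,0,0],15]
    - [[0,0,-46],[0,0,0],15]
    - [[0,0,-68],[0,0,0],15]
    - [[0,0,-88],[0,0,0],15]
    - [[2,5,-98],[0,0,0],15]
    - [[7,18,-100],[0,0,-0.01],15]
    - [[15,40,-100],[0,0,-0.025],15]
    - [[25,68,-100],[0,0,-0.045],15]
    - [[36,99,-100],[0,0,-0.065],15]
    - [[47,130,-100],[0,0,-0.085],15]
    - [[58,161,-100],[0,0,-0.105],15]

```text
clock: 20.55
eef_pos: [0.5148, -0.0192, 0.2154]
tool_rot: [0.227, 0.974, -0.0, -0.001]
ft_force: [0.6, 0.1, -1.9]
grip_width: 0.025
```

```bash
python3 -c "
from h import *
go([.569,.2291,.215],72.4)"
```

```text
now [ 0.5148 -0.0192  0.2154] F [ 0.6  0.1 -1.9] j [-0.04  0.33 -0.11  1.13  0.    0.42] w 0.025 t 20.55
go [ 61.3 246.6   0.3] [-0.001 -0.002 -0.151]
```

send_rows:
  moves:
    - [[7,30,0],[0,0,-0.018],15]
    - [[14,58,0],[0,0,-0.036],15]
    - [[21,86,0],[0,0,-0.053],15]
    - [[28,114,0],[0,0,-0.07],15]
    - [[35,141,0],[0,0,-0.087],15]
    - [[41,167,0],[0,0,-0.103],15]
    - [[47,192,0],[0,0,-0.118],15]
    - [[53,214,0],[0,0,-0.132],15]
    - [[57,231,0],[0,0,-0.142],15]
    - [[60,242,0],[0,-0.002,-0.148],15]
    - [[61,246,0],[0,-0.002,-0.151],15]
    - [[61,246.5,0],[0,-0.002,-0.151],15]

```text
clock: 21.55
eef_pos: [0.5688, 0.2295, 0.2145]
tool_rot: [0.153, 0.988, -0.001, -0.001]
ft_force: [0.8, -0.7, -2.0]
grip_width: 0.0248
```

```bash
python3 -c "
from h import *
go([.569,.2291,.1132],72.4)"
```

```text
now [0.5688 0.2295 0.2145] F [ 0.8 -0.7 -2. ] j [ 0.38  0.51  0.17  1.23 -0.    0.69] w 0.0248 t 21.55
go [ -0.5  -0.2 101.3] [-0.002 -0.001  0.001]
```

send_rows:
  moves:
    - [[0,0,5],[0,0,0],15]
    - [[0,0,18],[0,0,0],15]
    - [[0,0,36],[0,0,0],15]
    - [[0,0,55],[0,0,0],15]
    - [[0,0,72],[0,0,0],15]
    - [[0,0,84],[0,0,0],15]
    - [[0,0,91],[0,0,0],15]
    - [[0,0,94],[0,0,0],15]
    - [[0,0,96],[0,0,0],15]
    - [[0,0,97.5],[0,0,0],15]
    - [[0,0,98.5],[0,0,0],15]
    - [[0,0,98.5],[0,0,0],15]

```text
clock: 22.55
eef_pos: [0.569, 0.2295, 0.1167]
tool_rot: [0.153, 0.988, -0.0, -0.0]
ft_force: [-0.4, 0.8, -1.3]
grip_width: 0.0247
```

send_rows:
  moves:
    - [[0,0,0.5],[0,0,0],15]
    - [[0,0,1],[0,0,0],15]
    - [[0,0,1.5],[0,0,0],15]
    - [[0,0,1.5],[0,0,0],15]

```text
clock: 22.88
eef_pos: [0.569, 0.2296, 0.1152]
tool_rot: [0.152, 0.988, -0.0, -0.0]
ft_force: [-0.4, 0.6, -2.3]
grip_width: 0.0244
```

send_rows:
  moves:
    - [[0,0,0.4],[0,0,0],15]
    - [[0,0,0.8],[0,0,0],15]
    - [[0,0,0.8],[0,0,0],15]

```text
clock: 23.13
eef_pos: [0.5689, 0.2295, 0.1143]
tool_rot: [0.152, 0.988, -0.0, -0.0]
ft_force: [0.2, 0.6, -2.1]
grip_width: 0.0249
```

send_rows:
  moves:
    - [[0,0,0.4],[0,0,0],15]
    - [[0,0,0.8],[0,0,0],15]
    - [[0,0,0.8],[0,0,0],15]

```text
clock: 23.38
eef_pos: [0.5689, 0.2295, 0.1134]
tool_rot: [0.152, 0.988, -0.0, -0.0]
ft_force: [1.0, 0.0, -0.9]
grip_width: 0.0247
```

send_rows:
  moves:
    - [[0,0,0.3],[0,0,0],15]
    - [[0,0,0.6],[0,0,0],15]
    - [[0,0,0.6],[0,0,0],15]

```text
clock: 23.63
eef_pos: [0.5689, 0.2295, 0.1133]
tool_rot: [0.152, 0.988, -0.0, -0.0]
ft_force: [-1.0, -0.2, 2.0]
grip_width: 0.0246
```

send_rows:
  moves:
    - [[0,0,0],[0,0,0],27]
    - [[0,0,0],[0,0,0],32]
    - [[0,0,0],[0,0,0],40]
    - [[0,0,0],[0,0,0],55]
    - [[0,0,0],[0,0,0],70]
    - [[0,0,0],[0,0,0],85]
    - [[0,0,0],[0,0,0],85]
    - [[0,0,0],[0,0,0],85]
    - [[0,0,-15],[0,0,0],85]
    - [[0,0,-45],[0,0,0],85]
    - [[0,0,-80],[0,0,0],85]
    - [[0,0,-115],[0,0,0],85]

```text
clock: 24.63
eef_pos: [0.5683, 0.2294, 0.2287]
tool_rot: [0.152, 0.988, -0.001, -0.001]
ft_force: [0.6, 0.8, 0.1]
grip_width: 0.0851
```

```bash
python3 -c "
from h import *
go([.4357,-.1557,.24],57.6)"
```

```text
now [0.5683 0.2294 0.2287] F [0.6 0.8 0.1] j [ 0.38  0.5   0.2   1.26 -0.    0.69] w 0.0851 t 24.6333
go [  10.4 -407.2  -10.3] [-0.002 -0.002  0.259]
```

send_rows:
  moves:
    - [[0,-18,-8],[0,0,0.01],85]
    - [[1,-50,-10],[0,0,0.03],85]
    - [[2,-88,-10],[0,0,0.055],85]
    - [[3,-126,-10],[0,0,0.08],85]
    - [[4,-164,-10],[0,0,0.105],85]
    - [[5,-202,-10],[0,0,0.13],85]
    - [[6,-240,-10],[0,0,0.155],85]
    - [[7,-278,-10],[0,0,0.18],85]
    - [[8,-316,-10],[0,0,0.205],85]
    - [[9,-352,-10],[0,0,0.23],85]
    - [[10,-382,-10],[0,0,0.25],85]
    - [[10,-400,-10],[0,0,0.259],85]

```text
clock: 25.63
eef_pos: [0.4369, -0.1515, 0.2399]
tool_rot: [0.281, 0.96, -0.002, -0.001]
ft_force: [-0.0, -0.2, -0.4]
grip_width: 0.0848
```

send_rows:
  moves:
    - [[-1,-6,0],[0,0,0],85]
    - [[-1,-6,0],[0,0,0],85]
    - [[-1,-6,0],[0,0,0],85]

```text
clock: 25.88
eef_pos: [0.4345, -0.1569, 0.24]
tool_rot: [0.281, 0.96, -0.001, -0.001]
ft_force: [0.2, 0.1, -0.4]
grip_width: 0.0845
```

```bash
python3 -c "
from h import *
go([.4357,-.1557,.115],57.6)"
```

```text
now [ 0.4345 -0.1569  0.24  ] F [ 0.2  0.1 -0.4] j [-0.35  0.21 -0.21  1.16 -0.    0.22] w 0.0845 t 25.8833
go [ -0.4   1.9 125. ] [-0.003 -0.001 -0.004]
```

send_rows:
  moves:
    - [[-0.5,1,2],[-0.001,0,-0.002],85]
    - [[-0.5,2,12],[-0.003,-0.001,-0.004],85]
    - [[-0.5,2,30],[-0.003,-0.001,-0.004],85]
    - [[-0.5,2,52],[-0.003,-0.001,-0.004],85]
    - [[-0.5,2,76],[-0.003,-0.001,-0.004],85]
    - [[-0.5,2,98],[-0.003,-0.001,-0.004],85]
    - [[-0.5,2,115],[-0.003,-0.001,-0.004],85]
    - [[-0.5,2,123],[-0.003,-0.001,-0.004],85]
    - [[-0.5,2,125],[-0.003,-0.001,-0.004],85]
    - [[-0.5,2,125],[-0.003,-0.001,-0.004],85]

```text
clock: 26.72
eef_pos: [0.4361, -0.1549, 0.1148]
tool_rot: [0.278, 0.961, 0.0, -0.0]
ft_force: [-0.9, -0.7, 0.0]
grip_width: 0.0849
```

```bash
python3 -c "
from h import *
go([.4357,-.1557,.115],57.6)"
```

```text
now [ 0.4361 -0.1549  0.1148] F [-0.9 -0.7  0. ] j [-0.34  0.35 -0.39  0.83  0.    0.22] w 0.0849 t 26.7167
go [-0.1 -0.9 -0.2] [ 0.    -0.001  0.002]
```

send_rows:
  moves:
    - [[0,-0.5,0],[0,0,0],60]
    - [[0,-0.5,0],[0,0,0],35]
    - [[0,-0.5,0],[0,0,0],15]
    - [[0,-0.5,0],[0,0,0],15]
    - [[0,-0.5,0],[0,0,0],15]
    - [[0,-0.5,0],[0,0,0],15]
    - [[0,-0.5,0],[0,0,0],15]
    - [[0,-0.5,0],[0,0,0],15]

```text
clock: 27.38
eef_pos: [0.4361, -0.1556, 0.1154]
tool_rot: [0.278, 0.961, 0.0, 0.0]
ft_force: [-1.3, -1.0, 5.0]
grip_width: 0.0245
```

```bash
python3 -c "
from h import *
go([.6263,.211,.215],72.4)"
```

```text
now [ 0.4361 -0.1556  0.1154] F [-1.3 -1.   5. ] j [-0.34  0.35 -0.39  0.83  0.    0.22] w 0.0245 t 27.3833
go [ 35.1 411.6 -99.5] [ 0.     0.001 -0.257]
```

send_rows:
  moves:
    - [[0,0,-6],[0,0,0],15]
    - [[0,0,-24],[0,0,0],15]
    - [[0,0,-46],[0,0,0],15]
    - [[0,0,-68],[0,0,0],15]
    - [[0,0,-88],[0,0,0],15]
    - [[0,5,-98],[0,0,0],15]
    - [[1,18,-100],[0,0,-0.01],15]
    - [[3,40,-100],[0,0,-0.025],15]
    - [[6,70,-100],[0,0,-0.045],15]
    - [[9,101,-100],[0,0,-0.065],15]
    - [[12,132,-100],[0,0,-0.085],15]
    - [[14,163,-100],[0,0,-0.105],15]

```text
clock: 28.38
eef_pos: [0.511, -0.009, 0.215]
tool_rot: [0.227, 0.974, -0.0, -0.001]
ft_force: [1.2, -0.7, -2.6]
grip_width: 0.0248
```

```bash
python3 -c "
from h import *
go([.6263,.211,.215],72.4)"
```

```text
now [ 0.511 -0.009  0.215] F [ 1.2 -0.7 -2.6] j [-0.02  0.32 -0.13  1.13  0.    0.44] w 0.0248 t 28.3833
go [-6.100e+00  2.483e+02 -1.000e-01] [-0.    -0.001 -0.151]
```

send_rows:
  moves:
    - [[-1,30,0],[0,0,-0.018],15]
    - [[-1,58,0],[0,0,-0.036],15]
    - [[-2,86,0],[0,0,-0.053],15]
    - [[-3,114,0],[0,0,-0.07],15]
    - [[-3,141,0],[0,0,-0.087],15]
    - [[-4,168,0],[0,0,-0.103],15]
    - [[-5,193,0],[0,0,-0.118],15]
    - [[-5,215,0],[0,0,-0.132],15]
    - [[-6,232,0],[0,0,-0.142],15]
    - [[-6,243,0],[0,0,-0.148],15]
    - [[-6,247.5,0],[0,0,-0.151],15]
    - [[-6,248,0],[0,0,-0.151],15]

```text
clock: 29.38
eef_pos: [0.6257, 0.2116, 0.2137]
tool_rot: [0.152, 0.988, -0.0, -0.002]
ft_force: [-1.4, -0.2, -2.0]
grip_width: 0.0245
```

```bash
python3 -c "
from h import *
go([.6263,.211,.1124],72.4)"
```

```text
now [0.6257 0.2116 0.2137] F [-1.4 -0.2 -2. ] j [0.33 0.61 0.33 1.3  0.   0.63] w 0.0245 t 29.3833
go [ -1.   -0.2 101.3] [-0.001 -0.003  0.001]
```

send_rows:
  moves:
    - [[-0.5,0,5],[0,-0.002,0],15]
    - [[-0.5,0,18],[0,-0.002,0],15]
    - [[-0.5,0,36],[0,-0.002,0],15]
    - [[-0.5,0,55],[0,-0.002,0],15]
    - [[-0.5,0,72],[0,-0.002,0],15]
    - [[-0.5,0,84],[0,-0.002,0],15]
    - [[-0.5,0,91],[0,-0.002,0],15]
    - [[-0.5,0,94],[0,-0.002,0],15]
    - [[-0.5,0,96],[0,-0.002,0],15]
    - [[-0.5,0,97.5],[0,-0.002,0],15]
    - [[-0.5,0,98.5],[0,-0.002,0],15]
    - [[-0.5,0,98.5],[0,-0.002,0],15]

```text
clock: 30.38
eef_pos: [0.6264, 0.2115, 0.116]
tool_rot: [0.152, 0.988, -0.0, 0.0]
ft_force: [0.2, -0.5, -2.4]
grip_width: 0.0247
```

send_rows:
  moves:
    - [[0,0,0.5],[0,0,0],15]
    - [[0,0,1],[0,0,0],15]
    - [[0,0,1.5],[0,0,0],15]
    - [[0,0,1.5],[0,0,0],15]

```text
clock: 30.72
eef_pos: [0.6264, 0.2116, 0.1145]
tool_rot: [0.152, 0.988, -0.0, 0.0]
ft_force: [0.7, 0.6, -2.0]
grip_width: 0.0242
```

send_rows:
  moves:
    - [[0,0,0.4],[0,0,0],15]
    - [[0,0,0.8],[0,0,0],15]
    - [[0,0,0.8],[0,0,0],15]

```text
clock: 30.97
eef_pos: [0.6263, 0.2115, 0.1136]
tool_rot: [0.152, 0.988, -0.0, 0.0]
ft_force: [0.1, 0.7, -3.0]
grip_width: 0.0247
```

send_rows:
  moves:
    - [[0,0,0.4],[0,0,0],15]
    - [[0,0,0.8],[0,0,0],15]
    - [[0,0,0.8],[0,0,0],15]

```text
clock: 31.22
eef_pos: [0.6262, 0.2115, 0.1126]
tool_rot: [0.152, 0.988, -0.0, 0.0]
ft_force: [0.5, -0.8, -2.8]
grip_width: 0.0248
```

send_rows:
  moves:
    - [[0,0,0.3],[0,0,0],15]
    - [[0,0,0.6],[0,0,0],15]
    - [[0,0,0.6],[0,0,0],15]

```text
clock: 31.47
eef_pos: [0.6263, 0.2115, 0.1126]
tool_rot: [0.152, 0.988, -0.0, 0.0]
ft_force: [-1.0, -1.4, 1.5]
grip_width: 0.0244
```

send_rows:
  moves:
    - [[0,0,0],[0,0,0],27]
    - [[0,0,0],[0,0,0],32]
    - [[0,0,0],[0,0,0],40]
    - [[0,0,0],[0,0,0],55]
    - [[0,0,0],[0,0,0],70]
    - [[0,0,0],[0,0,0],85]
    - [[0,0,0],[0,0,0],85]
    - [[0,0,0],[0,0,0],85]
    - [[0,0,-15],[0,0,0],85]
    - [[0,0,-45],[0,0,0],85]
    - [[0,0,-80],[0,0,0],85]
    - [[0,0,-115],[0,0,0],85]

```text
clock: 32.47
eef_pos: [0.6257, 0.2114, 0.2279]
tool_rot: [0.152, 0.988, -0.001, -0.001]
ft_force: [0.6, 0.4, 0.5]
grip_width: 0.0848
```

send_rows:
  moves:
    - [[30,-10,-15],[0,0,0],85]
    - [[60,-20,-30],[0,0,0],85]
    - [[80,-30,-50],[0,0,0],85]
    - [[80,-30,-60],[0,0,0],85]
    - [[80,-30,-60],[0,0,0],85]

```text
clock: 32.88
eef_pos: [0.5409, 0.2074, 0.2918]
tool_rot: [0.152, 0.988, 0.001, 0.002]
ft_force: [1.5, 0.7, 1.1]
grip_width: 0.0846
```

```bash
python3 - <<'E'
from h import *
import cv2
o=readout.get_obs();print(o['ft_force'],o['clock'],o['grip_width'],o['eef_pos'])
c=get_calibration('wrist');a=camera('wrist')[:,:,::-1];S=get_calibration('side');b=camera('side')[:,:,::-1]
f=lambda im,x,y,w,h,k:cv2.resize(im[y:y+h,x:x+w],None,fx=k,fy=k,interpolation=cv2.INTER_CUBIC)
cv2.imwrite('pics/p4.png',cv2.convertScaleAbs(np.hstack([f(a,220,0,200,300,2),f(b,205,100,133,200,3)[:600,:400]]),alpha=1.4))
for p in [(.4546,.2653),(.5118,.2472),(.569,.2291),(.6263,.211)]:
    w=proj(c,[*p,.088]);s=proj(S,[*p,.088]);print(((w-[220,0])*2).round(),((s-[205,100])*3+[400,0]).round())
E
```

```text
[1.47962889 0.69353122 1.07309021] 32.8833 0.08462943450589372 [0.54090068 0.20743489 0.29183666]
[262. 168.] [499. 127.]
[257. 300.] [566. 120.]
[254. 417.] [633. 113.]
[250. 521.] [699. 106.]
```

View pics/p4.png

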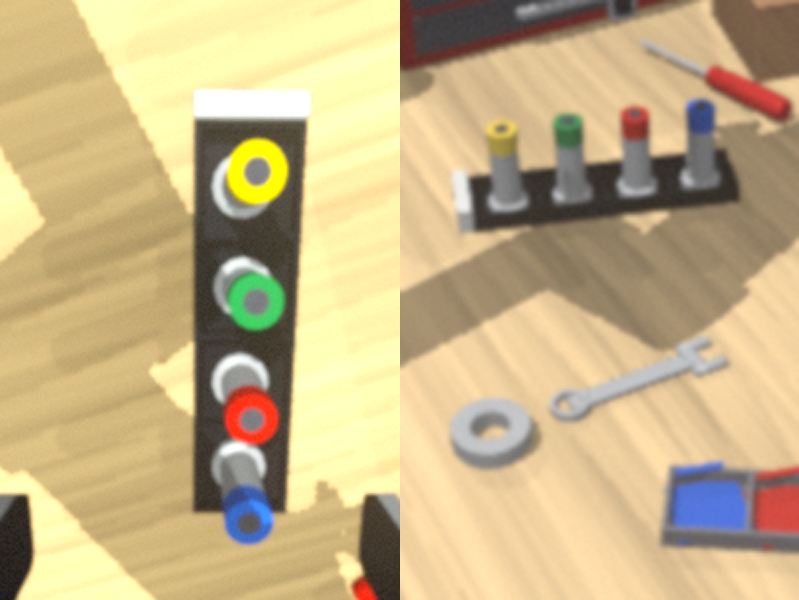

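All four stand upright in the order yellow, green, red, blue from the white block. Their tops are within about 2–4 enlarged pixels of the predicted positions, and the gripper is clear of them.

```bash
python3 -c "
from workcell import order
print(order.job_done())"
```

```text
the job is handed in; nothing more can be done
None
```

I moved all four tappets from the grey tray to the black tray and handed the job in at about 33 s of the 104 s allowed. Counted from the white block, the black pockets hold yellow, green, red, blue, the same order as the grey row.

**Placing:** I lowered each tappet in steps of about 1 mm or less until the wrist force changed. The force at release was about 2–7 N. I then opened the fingers slowly and lifted straight up.

**Last checks:** The final wrist and side pictures show all four standing upright and released on their pockets' floors. Their tops were within about 2–4 pixels (in the enlarged pictures) of where I expected them. The gripper is well above them, touching nothing.

**Disagreements:**
- The cameras put the tappet tops at 91–93 mm, against 91 mm from the text.
- They put the black tray's rim at 13–14.5 mm, against 18 mm. I did not rely on that figure, because the floor height was found by contact. It came out about 3 mm below the liner level, as expected.

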